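# Pin the key tray into line

## Robot

A 6-joint arm with a two-finger parallel gripper is mounted at the origin on the work surface. World frame = base frame: x ahead of the robot, y to its left, z up, the work surface at z = 0. Lengths are in m, angles in rad, forces in N, time in s.
With the tool pointing down it reaches from about 0.325 to 0.9 m from the base axis. Payload 3.5 kg.
Tool frame: the origin (TCP) lies between the finger pads; the fingertips stand 8 mm ahead of it and the grasp point (between the pads) lies 11 mm behind it; z points along the fingers, y is the direction in which the jaws open and shut (so a half turn about z gives the same grasp; the last joint's range is limited). The gripper opens to 85 mm and grips with 20 to 120 N. Pads are 22 mm wide; open, the fingers measure 114 mm over their backs; the gripper's body (76 mm by 85 mm) begins 54 mm behind the grasp point. The pads swing forward as they close: fully open they stand 13 mm farther back than shut.
Start: joints at [-1.226, 0.276, -0.026, 1.268, 0, 1.467], TCP at [0.271, -0.563, 0.239] pointing down, gripper open.
Joint ranges: [-3.12, 3.12], [-0.85, 1.88], [-1.08, 1.24], [-1.95, 2.15], [-1.57, 1.53], [-3.14, 3.14]. Speed limits (rad/s): [2.57, 2.57, 3.14, 3.14, 3.14, 3.14].

## Interface

Orientations are given as [roll, pitch, yaw] about the fixed x, y, z axes, in that order (R = Rz(yaw) Ry(pitch) Rx(roll)).
In Python, from cell import r, state, get_image, camera_model, order gives the robot as it stands. Calls block until the motion is done:
- r.goto(position, orientation): joint-space move of the TCP to a pose.
- r.move_straight(position, rotation=None, velocity=0.15, guard=None): straight line of the TCP; rotation=None keeps the orientation; velocity is the mean speed in m/s. With guard (N) it stops when the force on the tool has changed by that much, and returns True; else False.
- r.set_joints(angles): joint-space move.
- r.move_gripper(opening, effort=None): finger opening in m; effort is the grip in N (None keeps the last); returns when the fingers have stopped.
- r.pause(seconds).
- r.ik(position, orientation): joint angles nearest the present ones, or None.
- state(): the state.
- get_image(name): name is "scene" or "top"; returns the picture (384x512x3 uint8, blue, green, red); there is no depth.
- camera_model(name): a dict with "vertical_fov" (degrees; the focal length in pixels is half the picture's height over the tangent of half this angle, whatever the lens; pixels are square), "cx", "cy" (the principal point, pixels), "R" (3x3) and "t" (3): a world point X has camera coordinates R X + t. Camera axes: x right, y down, z forward; pixel columns grow to the right and rows downward; lengths in m; the calibration is good to about 2 mm. A picture is of the moment at which its call begins. camera_model takes no time and is no camera call.
A pose or a line that the arm cannot do raises r.MotionError and nothing moves.
- order.job_done(): hands the job in, once; it reports no verdict.
The state is a dict: "t": time; "joint_positions": joint angles; "joint_velocities": joint speeds; "joint_torque": joint torques, N m; "tcp_pos": TCP position; "ee_rot": TCP orientation; "wrist_force": force on the tool from outside, world axes, zero at the start; "wrist_torque": the same for the moment, N m; "width": finger opening in m.
Only numpy, scipy, OpenCV 4.12 (cv2) and the standard library are available. Lean on these libraries where they do the work, as an engineer would, in place of code of your own. Each camera call takes 0.05 s, during which the arm holds its last target.

## Task

The key tray has slipped on its bracket, so the hole in its tongue only half overlaps the hole in the steel eye underneath. Take the tapered pin from its wooden stand, feel for the lower hole with its tip through the upper one, and ease it down through both, steering sideways by feel so that the tray is drawn into line and the pin goes fully home with its head flat on the tongue; then let go. Do not force it: the eye is easily bent, so never bear on it with more than about 3 kg, and leave the other things on the shelf alone.

Things in the scene. Friction and masses are not known exactly. Their poses are not given: they have to be found in the camera images.
- pin_head (a point): Centre (half-way up, on the axis) of the dark wooden head of the tapered pin: an upright cylinder 24 mm across, 36 mm tall, to be gripped from above. z axis = pin axis, up. The shoulder (underside of the head) is 18 mm and the tip 60 mm below this point. Mass about 0.1 kg. At the start the pin stands upright and loose in its stand, head resting on the stand's top.
- pin_shoulder (a point): Point on the pin's axis at the underside of the head; z axis = pin axis, up. Below it the steel is 42 mm long: 16 mm straight, 16 mm across, then an even taper over 26 mm down to a blunt tip about 4 mm across.
- tongue_hole (a point): Centre of the upper mouth of the hole in the tray's tongue, at its top face, 56 mm above the shelf surface. The tongue is a level steel plate 70 x 70 x 8 mm sticking out of the tray at rim height; the hole is 18 mm across, right through, edges chamfered 1.5 mm. z axis up; the tray lies on the +y side, its wall 38 mm from the hole.
- tray: Open steel tray 150 x 130 mm, rim 54 mm above the shelf, with the tongue; origin 10 mm above the shelf, straight below the tongue's hole (46 mm under its top face). Axes parallel to the bracket's. The tray floats on the bracket: it slides level up to 16 mm either way along x and y, does not turn or lift, and drags with only 1 to 2 N.
- bracket: Fixed aluminium plate 180 x 250 x 8 mm under tray and eye. The eye is a steel block 60 x 60 mm clamped fast to it, its top 1 mm below the tongue, with a straight 18 mm hole deeper than the pin, chamfered 1.5 mm. Origin on the shelf surface, 9 to 13 mm off the axis of the eye's hole; plate centre 80 mm from it along +y. Bends if the pin loads eye, plate or tray with over 35 N.
- stand: Wooden block 70 x 70 x 46 mm, fixed on the shelf; origin at the centre of its underside; a vertical 19 mm hole through its centre holds the pin.
- eye_about (a point): Where the eye's hole ought to be, on the bracket, level with the tongue's underside. The eye is really clamped 9 to 13 mm away from it in a level direction that differs each time and is not measured. A pin put down the middle of the tongue's hole lands on the flat top of the eye; it drops in where its tip comes within about 7 mm of the eye's axis, and its taper then rides on the eye's edge.
- jar: White plastic jar with twist cap, 60 mm across, 65 mm tall; origin centre of underside. Bystander.
- key: Steel key with green cover, about 70 mm long, 7 mm thick, lying in the tray. Bystander; it may ride with the tray.
- hairbrush: Wooden hairbrush lying bristles down, 215 mm long, 60 mm wide, 28 mm tall. Bystander.
- remote: Black remote 160 x 46 x 18 mm. Bystander.
- cube: Clear acrylic cube, 45 mm. Bystander.
- tumbler: White tumbler, 72 mm across the rim, 100 mm tall, off to the left. Bystander.

How it is judged:
By the outcome, as a careful person would: the job done as asked, in the order asked, and still so for the second after the job is handed in, with the robot touching nothing.
It also fails if it takes over 58 s, if anything falls off the work surface, if the arm or the gripper's body presses on something with over 40 N, if the wrist force passes 120 N, or if a joint passes its speed limit or range.

## Working session

There is one attempt and no reset: what is moved stays moved. The work goes in short steps, each a Python script; the robot and the scene stay as the last script left them, time stands still between calls to the robot, and variables do not carry over. Pictures are saved under pics/ and viewed, and the job is handed in when it is done.

```bash
ls; mkdir -p pics
python3 - <<'E'
from cell import *
import cv2
for n in("scene","top"):
    cv2.imwrite(f"pics/{n}0.png",get_image(n)); m=camera_model(n); print(n,m)
s=state();print({k:s[k] for k in("t","wrist_force","width","ee_rot")})
E
```

```text
pics
scene {'vertical_fov': 57.31168213575486, 'cx': 257.866433947318, 'cy': 188.5371159803791, 'R': array([[ 0.10883601,  0.99388791,  0.01848115],
       [ 0.66824528, -0.05938713, -0.74156687],
       [-0.7359368 ,  0.09305912, -0.67062436]]), 't': array([-0.10410163, -0.3037589 ,  1.35790525])}
top {'vertical_fov': 45.290579988004865, 'cx': 256.2697036307058, 'cy': 193.42669160212023, 'R': array([[ 0.00766942, -0.99993299,  0.00867133],
       [-0.98304353, -0.00912809, -0.18314502],
       [ 0.1832119 , -0.00711968, -0.98304766]]), 't': array([0.02163096, 0.56118371, 1.24827598])}
{'t': 0.1, 'wrist_force': array([ 0.35393568,  0.35173067, -0.10657668]), 'width': 0.08548326173265283, 'ee_rot': array([-3.13960950e+00, -2.10196843e-04,  4.47739831e-01])}
```

View pics/scene0.png

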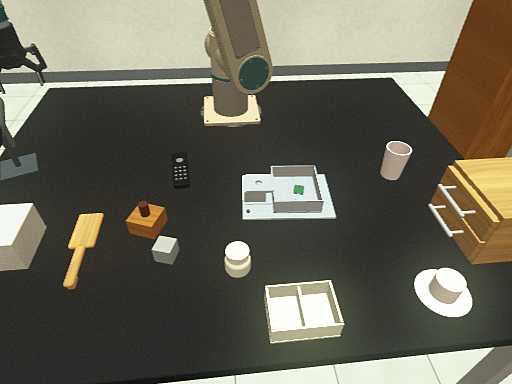

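View pics/top0.png

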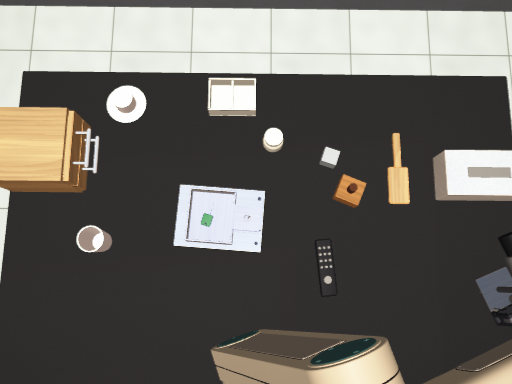

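The scene view shows the stand and pin at about (146,215) and the tongue hole at about (259,182). In the top view they're at about (351,189) and (247,217). I'll zoom in on both.

Run:
```python
import cv2,numpy as np
t=cv2.imread("pics/top0.png");s=cv2.imread("pics/scene0.png")
f=lambda im,x,y,w,h,k:cv2.resize(im[y:y+h,x:x+w],None,fx=k,fy=k,interpolation=cv2.INTER_CUBIC)
a=f(t,165,178,106,80,5);b=f(t,325,168,50,45,8)
c=f(s,235,160,105,65,5);d=f(s,120,195,55,45,8)
def pad(i):
    o=np.zeros((400,540,3),np.uint8);o[:min(400,i.shape[0]),:min(540,i.shape[1])]=i[:400,:540];return o
cv2.imwrite("pics/z.png",cv2.resize(np.vstack([np.hstack([pad(a),pad(b)]),np.hstack([pad(c),pad(d)])]),(800,592),interpolation=cv2.INTER_AREA))
cv2.imwrite("pics/zt.png",f(t,225,190,50,70,8))
```

```text
(no output)
```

View pics/z.png

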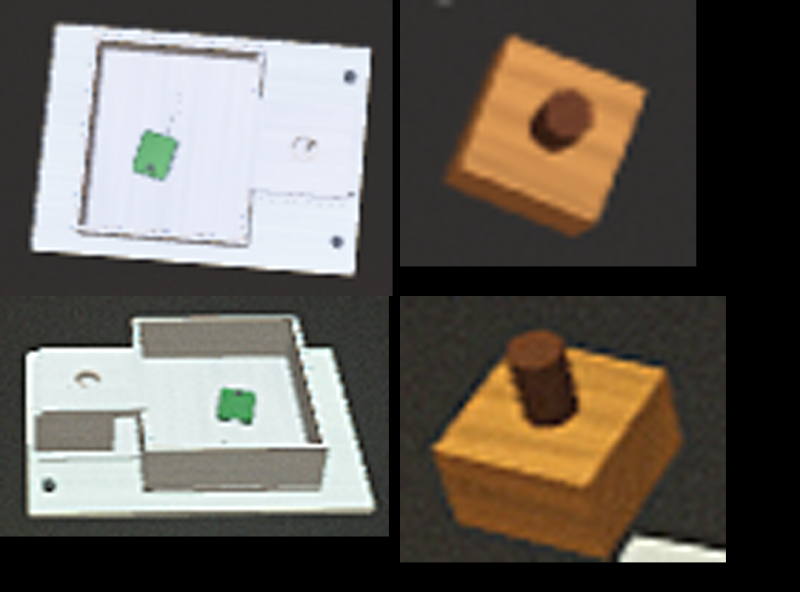

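View pics/zt.png

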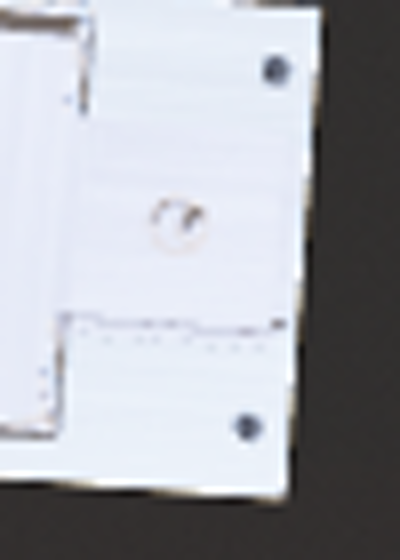

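```bash
cat > h.py <<'E'
import numpy as np
from cell import *
def ray(n,uv):
    m=camera_model(n);f=192/np.tan(np.radians(m["vertical_fov"])/2)
    R,t=np.array(m["R"]),np.array(m["t"])
    d=R.T@np.array([(uv[0]-m["cx"])/f,(uv[1]-m["cy"])/f,1]);return -R.T@t,d
def atz(n,uv,z):
    c,d=ray(n,uv);return c+d*(z-c[2])/d[2]
def px(n,X):
    m=camera_model(n);f=192/np.tan(np.radians(m["vertical_fov"])/2)
    c=np.array(m["R"])@X+m["t"];return [f*c[0]/c[2]+m["cx"],f*c[1]/c[2]+m["cy"]]
E
python3 - <<'E'
import cv2,numpy as np
from h import *
t=cv2.imread("pics/top0.png");s=cv2.imread("pics/scene0.png")
f=lambda im,x,y,w,h,k:cv2.resize(im[y:y+h,x:x+w],None,fx=k,fy=k,interpolation=cv2.INTER_CUBIC)
A=np.vstack([np.hstack([f(t,235,207,25,20,16),f(t,335,175,25,20,16)][:2]),np.hstack([f(s,246,172,25,14,16)[:224],f(s,133,200,25,14,16)])])
cv2.imwrite("pics/z2.png",A)
for n,p in(("top",(246.9,217.7)),("scene",(258.4,182))):print("hole",atz(n,p,.056).round(4))
for n,p in(("top",(353.2,186.4)),("scene",(142.4,202.6))):print("head",atz(n,p,.082).round(4))
g=cv2.cvtColor(t,cv2.COLOR_BGR2GRAY)[178:258,165:271]
c=max(cv2.findContours((g>110).astype(np.uint8),0,2)[0],key=cv2.contourArea)
P=cv2.boxPoints(cv2.minAreaRect(c))+[165,178];print(P.round(1))
Q=cv2.approxPolyDP(c,5,True)[:,0]+[165,178];print(Q.tolist())
for q in Q:print(atz("top",q,.008).round(4))
E
```

```text
hole [0.4911 0.052  0.056 ]
hole [0.4945 0.051  0.056 ]
head [ 0.5776 -0.2418  0.082 ]
head [ 0.5753 -0.2431  0.082 ]
[[172.6 245.3]
 [177.5 183.6]
 [265.  190.5]
 [260.1 252.2]]
[[180, 185], [174, 245], [260, 251], [264, 191]]
[0.5921 0.2495 0.008 ]
[0.4171 0.26   0.008 ]
[0.402  0.0141 0.008 ]
[0.5766 0.0035 0.008 ]
```

View pics/z2.png

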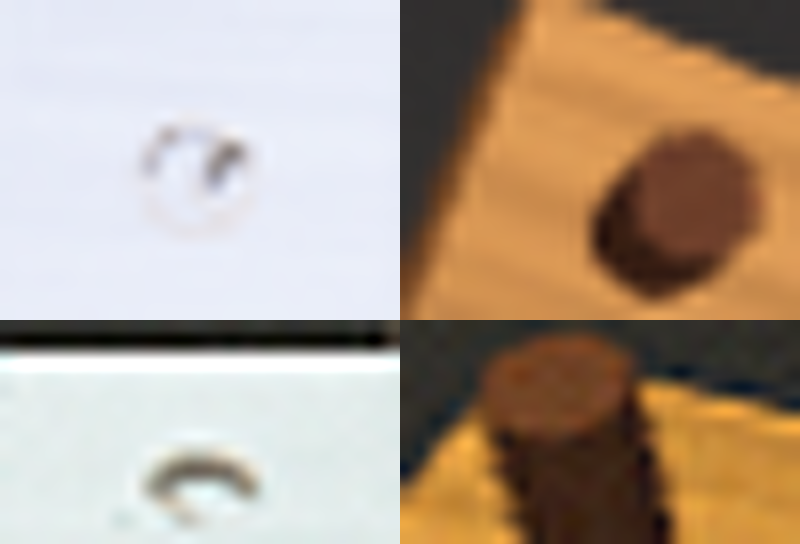

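Run:
```python
from h import *
import cv2
P=[.5775,-.2425]; O=[3.14159,0,0]
print(r.ik(P+[.13],O), r.ik([.492,.0515,.2],O))
r.move_gripper(.06,20)
r.goto(P+[.14],O); print(state()["t"])
print(r.move_straight(P+[.059],velocity=.12,guard=8))
print(state()["tcp_pos"])
r.move_gripper(.0,70); s=state();print(s["t"],s["width"],s["wrist_force"],s["tcp_pos"])
cv2.imwrite("pics/g.png",get_image("scene")[160:260,80:230])
```

```text
[-5.00714019e-01  3.52658897e-01 -1.62172049e-01  1.05596411e+00
 -2.32783516e-06  2.64087863e+00] [-2.64609688e-02  7.11128635e-02 -3.58706972e-01  1.14097642e+00
 -2.65266085e-06  3.11513168e+00]
2.1417
False
[ 0.57804716 -0.24298349  0.05963477]
3.3917 0.022140938058033393 [-0.31341975  0.69877464  5.35495505] [ 0.57830202 -0.24290969  0.06022361]
```

Run:
```python
from h import *
import cv2
p=list(state()["tcp_pos"])
r.move_straight([p[0],p[1],.15],velocity=.15)
s=state();print(s["wrist_force"],s["width"])
O=[3.14159,0,.7]
r.goto([.492,.0515,.15],O); r.pause(.2)
s=state();print(s["t"],s["wrist_force"],s["wrist_torque"],s["tcp_pos"],s["ee_rot"],s["joint_positions"].round(3) if hasattr(s["joint_positions"],'round') else s["joint_positions"])
for n in("scene","top"):
    im=get_image(n);cv2.imwrite(f"pics/c_{n}.png",im)
    for nm,X in(("head",[.492,.0515,.15+.0038]),("tip",[.492,.0515,.0938]),("hole",[.492,.0515,.056])):print(n,nm,np.round(px(n,np.array(X)),1))
a=cv2.imread("pics/c_scene.png")[120:200,215:315];cv2.imwrite("pics/c1.png",cv2.resize(a,None,fx=7,fy=7,interpolation=2))
```

```text
[ 0.35155359 -0.17085229 -1.01786572] 0.021915362815467628
5.575 [ 0.34025085  0.29337705 -1.03326163] [-0.02126612  0.04195733  0.01883522] [0.49279894 0.0504923  0.15004261] [ 3.14119607e+00 -1.49412149e-04  6.98014434e-01] [-0.028  0.115 -0.423  1.032 -0.     2.415]
scene head [259.2 152.5]
scene tip [258.8 170.7]
scene hole [258.5 181.4]
top head [246.7 212.4]
top tip [246.9 215.5]
top hole [247.1 217.4]
```

View pics/c1.png

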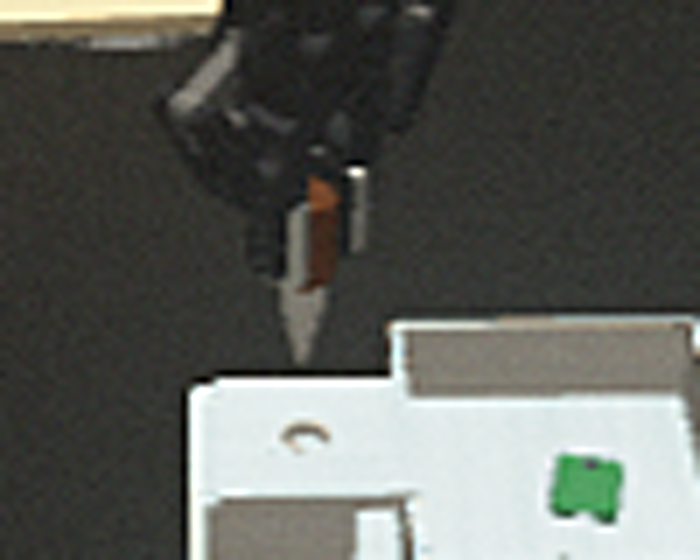

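```bash
cat >> h.py <<'E'
def st(tag=""):
    s=state();print(tag,round(s["t"],2),"p",(np.array(s["tcp_pos"])*1000).round(2),"F",np.array(s["wrist_force"]).round(2),"T",np.array(s["wrist_torque"]).round(2),flush=True);return s
E
python3 - <<'E'
from h import *
r.move_straight([.496,.047,.118],velocity=.12); st()
print(r.move_straight([.496,.047,.094],velocity=.03,guard=3)); st()
r.pause(.2);st()
E
```

```text
6.1 p [495.47  46.9  117.56] F [-0.18  0.29 -1.09] T [-0.02 -0.03 -0.01]
False
 7.05 p [495.52  47.03  93.67] F [-1.6   1.   -0.74] T [ 0.33  0.34 -0.  ]
 7.25 p [495.82  46.99  93.92] F [-1.34  0.98 -1.4 ] T [0.27 0.35 0.05]
```

```bash
cat >> h.py <<'E'
B=np.array([.2,.2,-1.05])
def feel(zend,n=30,dz=.0015,fz=5,fl=2.8,k=.0003,xy=None):
    p=np.array(xy if xy is not None else [.496,.047]);z=state()["tcp_pos"][2]
    for i in range(n):
        F=np.array(state()["wrist_force"])-B
        l=np.hypot(F[0],F[1])
        if l>fl: p=p+F[:2]/l*min(.0012,k*(l-1.5)+.0002)
        if F[2]<fz and l<8: z=max(zend,z-dz)
        elif F[2]>12: z+=.0005
        g=r.move_straight([p[0],p[1],z],velocity=.02,guard=10)
        s=st(f"{i} {p.round(4)} {z:.4f} {g}")
        f=np.array(s["wrist_force"])-B
        if np.linalg.norm(f)>20: print("HIGH");break
        if z<=zend and s["tcp_pos"][2]<zend+.0008:break
E
python3 - <<'E'
from h import *
feel(.080,n=14)
E
```

```text
0 [0.496 0.047] 0.0924 False 7.5 p [496.2   46.71  92.59] F [-2.36  0.26  0.76] T [ 0.06  0.37 -0.05]
1 [0.496 0.047] 0.0909 False 7.75 p [496.2   46.58  91.04] F [-1.36 -0.36  1.78] T [-0.23  0.4  -0.03]
2 [0.496 0.047] 0.0894 False 8.0 p [496.05  46.5   89.42] F [-2.28 -2.92  2.66] T [-0.65  0.54  0.  ]
3 [0.4954 0.0463] 0.0879 False 8.25 p [495.45  46.13  87.76] F [-1.33 -1.56  1.  ] T [-0.52  0.34 -0.04]
4 [0.4954 0.0463] 0.0864 False 8.5 p [495.26  46.02  86.25] F [-1.87 -2.65  2.32] T [-0.66  0.55 -0.03]
5 [0.4949 0.0456] 0.0849 False 8.75 p [494.85  45.59  84.64] F [-1.43 -2.82 -0.08] T [-0.53  0.38  0.  ]
6 [0.4946 0.0449] 0.0834 False 9.0 p [494.57  45.08  83.18] F [-0.38 -1.38  0.04] T [-0.34  0.3  -0.  ]
7 [0.4946 0.0449] 0.0819 False 9.25 p [494.47  44.84  81.76] F [-2.05 -1.72  1.52] T [-0.5   0.36  0.01]
8 [0.4941 0.0445] 0.0804 False 9.5 p [494.16  44.48  80.33] F [-0.48 -1.15  1.78] T [-0.45  0.3  -0.07]
9 [0.4941 0.0445] 0.0800 False 9.75 p [494.16  44.48  80.09] F [-1.63 -2.13  2.08] T [-0.48  0.35  0.04]
```

Run:
```python
from h import *
feel(.0692,n=25,xy=[.4937,.0440],fl=2.5,fz=6)
```

```text
0 [0.4933 0.0435] 0.0786 False 10.0 p [493.63  43.83  78.51] F [ 0.29 -0.28  0.6 ] T [-0.01 -0.01  0.06]
1 [0.4933 0.0435] 0.0771 False 10.25 p [493.46  43.53  76.89] F [ 0.72 -0.59  0.34] T [-0.19 -0.03  0.04]
2 [0.4933 0.0435] 0.0756 False 10.5 p [493.34  43.47  75.38] F [ 1.01 -0.49 -1.14] T [-0.27 -0.07  0.  ]
3 [0.4933 0.0435] 0.0741 False 10.75 p [493.3   43.44  73.92] F [ 0.68 -1.42 -1.68] T [-0.24 -0.11 -0.01]
4 [0.4933 0.0435] 0.0726 False 11.0 p [493.24  43.44  72.41] F [-0.21 -0.99 -0.66] T [-0.33 -0.03 -0.01]
5 [0.4933 0.0435] 0.0711 False 11.25 p [493.23  43.46  70.91] F [-0.11 -0.7  -0.73] T [-0.29 -0.03 -0.  ]
6 [0.4933 0.0435] 0.0696 False 11.5 p [493.38  43.42  70.06] F [-1.97 -0.99  5.23] T [-0.3   0.41 -0.03]
7 [0.4933 0.0435] 0.0696 False 11.75 p [493.41  43.42  70.05] F [-1.32 -1.91  6.27] T [-0.39  0.45 -0.03]
8 [0.493  0.0431] 0.0696 False 12.0 p [493.36  43.32  70.06] F [-1.84 -0.47  4.87] T [-0.12  0.34  0.  ]
9 [0.493  0.0431] 0.0692 False 12.25 p [493.43  43.3   70.01] F [-2.16  0.29  8.1 ] T [-0.12  0.5   0.01]
10 [0.493  0.0431] 0.0692 False 12.5 p [493.4
[... 848 characters left out ...]
36  43.29  70.06] F [-1.25 -0.32  7.09] T [-0.03  0.27  0.02]
19 [0.4925 0.043 ] 0.0692 False 14.75 p [493.35  43.31  70.05] F [-0.9  -1.29  6.75] T [-0.06  0.26  0.05]
20 [0.4925 0.043 ] 0.0692 False 15.0 p [493.41  43.31  70.07] F [-1.16 -0.48  7.73] T [-0.08  0.31  0.04]
21 [0.4925 0.043 ] 0.0692 False 15.25 p [493.38  43.28  70.06] F [-1.23 -0.14  6.49] T [-0.05  0.24  0.02]
22 [0.4925 0.043 ] 0.0692 False 15.5 p [493.37  43.28  70.06] F [-1.85  0.55  6.59] T [-0.07  0.3  -0.03]
23 [0.4925 0.043 ] 0.0692 False 15.75 p [493.36  43.29  70.06] F [-2.39 -0.27  6.95] T [-0.05  0.34  0.02]
24 [0.4919 0.0429] 0.0692 False 16.0 p [493.29  43.24  70.08] F [-0.62  0.46  5.31] T [-0.09  0.09  0.03]
```

Run:
```python
from h import *
import cv2
r.move_straight([.4931,.0433,.0698],velocity=.02); st()
r.move_gripper(.05); st()
r.move_straight([.4931,.0433,.16],velocity=.1); st()
r.goto([.45,-.28,.25],[3.14159,0,.4]);r.pause(.3);st()
for n,c in(("scene",(160,225,235,340)),("top",(178,258,165,271))):
    im=get_image(n);cv2.imwrite(f"pics/e_{n}.png",im);y0,y1,x0,x1=c
    cv2.imwrite(f"pics/e1_{n}.png",cv2.resize(im[y0:y1,x0:x1],None,fx=7,fy=7,interpolation=2))
```

```text
16.25 p [493.39  43.31  70.11] F [-1.59 -1.05  5.63] T [-0.28  0.34  0.05]
 16.63 p [492.88  43.43  69.47] F [-0.33 -0.17 -0.29] T [ 0.   -0.01  0.02]
 17.68 p [492.45  43.31 159.27] F [ 0.02 -0.28  0.86] T [-0.01  0.02  0.04]
 19.26 p [ 450.22 -279.11  249.75] F [-0.27  0.03  0.25] T [ 0.05  0.06 -0.  ]
```

View pics/e1_scene.png

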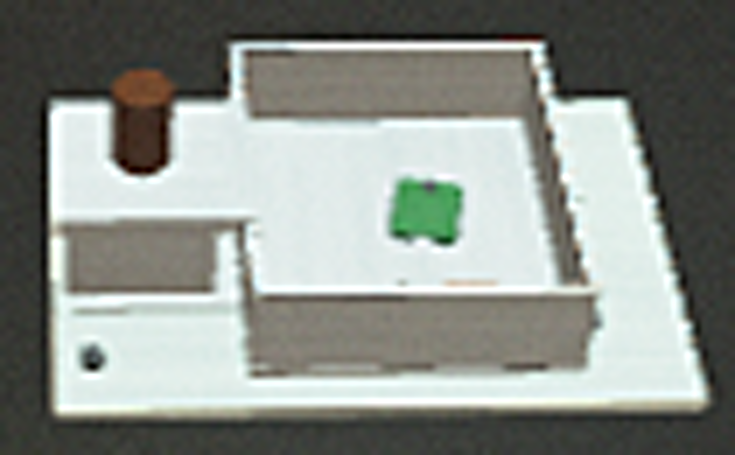

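View pics/e1_top.png

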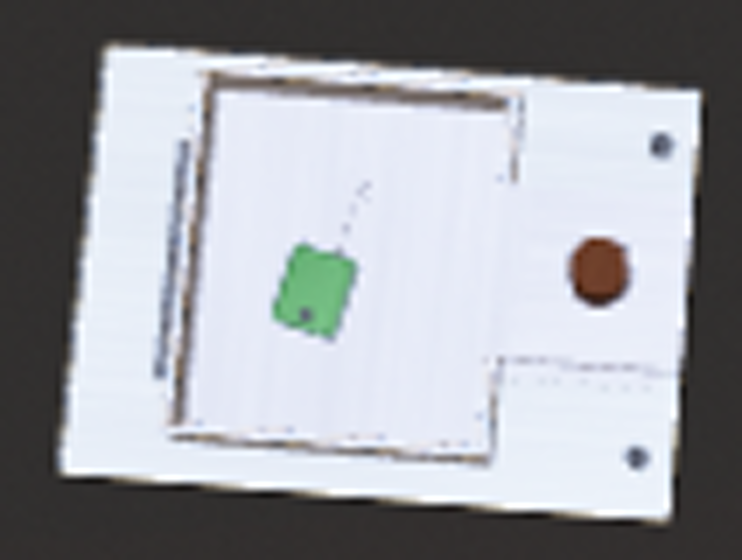

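View pics/e_scene.png

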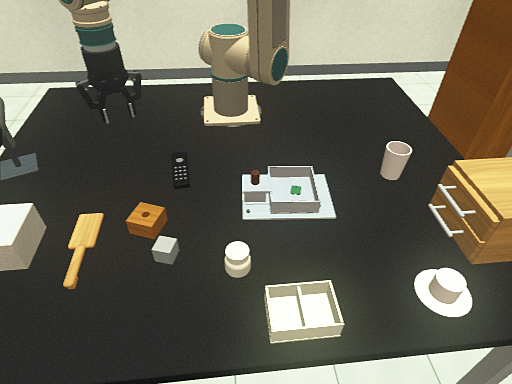

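Run:
```python
from h import *
X=np.array([.4931,.0433,.092]);print(px("scene",X),px("scene",X-[0,0,.036]))
order.job_done()
```

```text
[np.float64(255.7303338385109), np.float64(171.65411726494722)] [np.float64(255.54085514952294), np.float64(181.83317268768522)]
the job is handed in; nothing more can be done
```

The pin is fully home through the tongue and the eye. I let go of it and handed the job in at about 19.3 s of the 58 s allowed.

**What I did:** I gripped the pin by its head and lifted it from the stand. I lowered it through the tongue's hole, off-centre towards where the top picture showed the eye's hole. The tip went straight in without landing on the eye's top. I then eased it down in steps of about 1.5 mm, steering sideways by the wrist force, and the tray followed about 8 mm, mostly towards -y.

**Force:** Side forces read about 4 N at most while easing it down. The downward push was about 9 N at seating, so the total stayed well under 3 kg. These are readings between steps, and the 10 N guard on each step never tripped.

**Last checks:**
- **Seating:** the pin stopped hard at a tool height of 70.05 mm, against 70.2 mm expected for the head flat on the tongue.
- **Pictures after release:** the head stands upright on the tongue. Its top is within about 1 pixel (about 2 mm) of where a seated head should appear.
- **Surroundings:** the key is still in the tray, the other things appear unmoved, and the gripper is clear and touching nothing.

No check failed or disagreed. How closely the two holes line up can't be seen under the head; I judged that from the pin seating fully.

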